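Assemble the doughnut stand on its taper and set it out

ROBOT

A 6-joint arm with a two-finger parallel gripper is mounted at the origin on a cart in front of the work surface, level with it; the furniture and walls round the work are solid. World frame = base frame: x ahead of the robot, y to its left, z up, the work surface at z = 0. Lengths are in m, angles in rad, forces in N, time in s.
With the tool pointing down it reaches from about 0.25 to 0.8 m from the base axis. Payload 3.9 kg.
Tool frame: the origin (TCP) lies at the very end of the fingers, on their centre line; the grasp point (between the pads) lies 19 mm behind it; z points along the fingers, y is the line along which they close (so a half turn about z gives the same grasp; the last joint's range is limited). The gripper opens to 85 mm and grips with 20 to 120 N. Pads are 22 mm wide; open, the fingers measure 114 mm over their backs; the gripper's body (76 mm by 85 mm) begins 54 mm behind the grasp point. The pads swing forward as they close: fully open they stand 13 mm farther back than shut.
Start: joints at [1.298, 0.26, -0.138, 1.173, 0, 1.571], TCP at [0.141, 0.506, 0.231] pointing down, gripper open.
Joint ranges: [-2.78, 2.78], [-0.83, 1.72], [-1.28, 1.37], [-1.9, 2.12], [-1.57, 1.48], [-3.14, 3.14]. Speed limits (rad/s): [2.57, 2.57, 3.14, 3.14, 3.14, 3.14].

INTERFACE

Orientations are given as a unit quaternion [w, x, y, z].
In Python, from bench import arm gives the robot as it stands.
- The arm moves only by the shell command python3 -m creep 'ROWS' [FORCE]. ROWS is JSON, a list that holds one entry, the list of rows, each a list of 7 numbers: the shift along the tool's x, y, z in m, then the turn, a rotation vector about the tool's x, y, z in degrees, then the closure in counts, from 0 (fully open) to 255 (shut). In form: [[[tx, ty, tz, ax, ay, az, gripper], ...]]. A call has 1 to 8 rows; each row is the pose to reach, as a shift and turn from the pose commanded when the call began, along the tool's axes at that moment; what a row does not reach only later rows make up. A row lasts 1/12 s, in which the tool goes at most 41.7 mm and 7.16 degrees, less where a joint would pass 70% of its speed; a pose out of reach is approached as far as the arm can. A call with a gripper value outside its range is refused whole. The fingers move at their own pace and stop on an object; FORCE is the grip in N (left out, the last holds). Time passes only in rows, so rows that repeat a pose let the fingers close. It gives the time, the measured TCP pose, the force, the opening and the grip force at its end, in the units of the state.
- arm.observe(): the state, without advancing time (a new reading comes with each control period).
- arm.read_camera(name): name is "side" or "top"; returns the picture (384x512x3 uint8, red, green, blue); there is no depth.
- arm.get_calibration(name): a dict with "fx", "fy", "cx", "cy" (pixels), "k1" (the pictures are not rectified: a ray, as slopes to the right and down, at radius r is drawn at 1 + k1 r^2 times it, then the intrinsics apply), "R" (3x3) and "t" (3): a world point X has camera coordinates R X + t. Camera axes: x right, y down, z forward; pixel columns grow to the right and rows downward; lengths in m; the calibration is good to about 2 mm. A picture is of the moment at which its call begins. get_calibration takes no time and is no camera call.
- arm.sign_off(): hands the job in; it is judged then, once.
The state is a dict: "time_s": time; "qpos": joint angles; "qd": joint speeds; "effort": joint torques, N m; "tcp_pos": TCP position; "orientation": TCP orientation; "contact_force": force on the tool from outside, world axes, zero at the start; "torque": the same for the moment, N m; "width": finger opening in m; "finger_force": force on a finger pad.
Only numpy, scipy, OpenCV 4.12 (cv2) and the standard library are available. Lean on these libraries where they do the work, as an engineer would, in place of code of your own. Each camera call takes 0.05 s, during which the arm holds its last target. There are 200 camera calls.

TASK

Put the doughnut stand together: push the tapered shank of the taller post down into the socket of the heavy round foot, firmly enough that friction alone holds it but without forcing it. Then lift the whole stand by its post alone, a good 3 cm clear of the counter, set it down gently and upright in the middle of the marble board, and let go. Do not touch the foot itself or disturb the other things.

Things in the scene. Friction and masses are not known exactly. Their poses are not given: they have to be found in the camera images.
- tall_post: Taller of the two posts, 186 mm, 0.15 kg. Origin: centre of its bottom end, z up along it. z 0-60 mm: smooth round tapered steel shank, 11 mm thick at the tip, 20 at the top; 60-66: flat collar 32 mm wide; 66-170: round steel shaft 16 mm thick, grip it near its top from above; 170-186: dark wooden end, as thick. It starts upright in a rack hole, collar on the rack's top, about 3 mm of play.
- short_post: The shorter post, 112 mm long in all, with the same collar but a straight thin shank: not wanted. Its top stands 122 mm above the counter; carry the tall post over or round it. Origin at the bottom end of its shank, z up along it. It stands in the rack's other hole.
- post_rack: Wooden block, 70 x 150 x 70 mm, fixed. Origin: centre of its underside, z up. Its two holes (25 mm wide, 64 mm deep) lie at y = +40 and -40 mm on its own y axis; either post can be in either hole. Closing the fingers along the block's x axis keeps them clear of the other post.
- stand_foot: Heavy round dark foot of the stand, loose on the cork mat, 0.74 kg within a tenth. Origin: centre of its underside, z up. A disc 120 mm wide and 12 mm thick, on it a hub 48 mm wide up to z = 56 mm, in the hub a brass bushing 34 mm wide with the socket. More than 45 N between foot and mat or board (its weight and any push or blow) would spoil the taper.
- socket (a point): Nominal mouth of the foot's tapered bore, on its axis at z = 74 mm; 18 mm wide, opens upward. The bushing is screwed in up to 6 mm higher or lower, not measured. The shank touches with its origin about 22 mm (within the same 6) above the foot's, then wedges springily, about 1.5 mm per 10 N. A push of 20 N (15 to 30) seats it to hold a pull over 12 N; merely dropped in, it will not carry the foot.
- marble_board: Square marble board, 160 x 160 x 12 mm, fixed on the counter. Origin: centre of its underside, z up; its top is 12 mm above the origin. The stand is to be set on its middle.
- dough_timer: Wind-up kitchen timer, 64 mm wide, 56 mm high; bystander. Origin: centre of its underside.
- jam_jar: Jar with a lid, 65 mm wide, 97 mm high; bystander. Origin: centre of its underside.
- mustard_jar: Jar with a lid, 68 mm wide, 112 mm high; bystander. Origin: centre of its underside.
- enamel_cup: Low cup with a handle, 64 x 89 mm, 48 mm high; bystander. Origin: at its underside.
- cork_mat: Round cork mat, 140 mm wide, 4 mm thick, fixed on the counter; the foot stands on its middle at the start. Origin: centre of its underside.
Mind the look-alikes: they are no part of the job. What is shaped like the tall_post but green or yellow is not meant.

How it is judged:
On the way, in this order (a step that is already met when the one before it is completed fails the run):
1. the tall post's shank is down in the foot's socket, upright (horizontal distance between tall_post and stand_foot below 0.005 m and z of tall_post in the frame of stand_foot below 0.029 m and angle between the z axis of tall_post and the z axis of stand_foot, either way round below 0.08 rad), for 0.2 s.
2. the whole stand hangs from the post, the foot more than 30 mm above the counter with the shank still seated (all of step 1 and height (world z) of stand_foot above 0.03 m), for 0.2 s.
At the end, for the whole second after the job is handed in: The foot stands flat and at rest on the marble board, its centre within 20 mm of the board's centre, tilted less than 0.05 rad; the tall post is still seated in it (axes within 5 mm and 0.08 rad, post origin less than 29 mm above the foot's origin), tilted less than 0.08 rad, at rest and released (all of step 1 and horizontal distance between stand_foot and marble_board below 0.02 m and height (world z) of stand_foot between 0.009 and 0.016 m and angle between stand_foot's own z axis and vertical below 0.05 rad and angle between tall_post's own z axis and vertical below 0.08 rad and linear speed of each of stand_foot, tall_post below 0.02 m/s); the robot touches nothing.
It fails at once if the post is forced: more than 45 N between foot and cork mat (contact force between stand_foot and cork_mat above 45 N).
It fails at once if the stand is set down hard: more than 45 N between foot and marble board (contact force between stand_foot and marble_board above 45 N).
It fails at once if the robot touches the foot (contact force between any of the fingers, the arm and stand_foot above 1 N).
It fails at once if a bystander or the short post is moved more than 30 mm (distance of any of short_post, dough_timer, jam_jar, mustard_jar, enamel_cup from where it was at the start of the episode above 0.03 m).
It also fails if it takes over 51 s, if anything falls off the work surface, if the arm or the gripper's body presses on something with over 40 N, if the wrist force passes 120 N, or if a joint passes its speed limit or range.

## Working session

There is one attempt and no reset: what is moved stays moved. The work goes in short steps, Python scripts to look and compute and a shell command to move; the robot and the scene stay as the last step left them, time stands still between calls to the robot, and variables do not carry over. Pictures are saved under pics/ and viewed, at most 10 in all, crops included, and the job is handed in when it is done.

```bash
mkdir -p pics; ls; cat > h.py <<'E'
import numpy as np,cv2
from bench import arm
def cal(n):
    c=arm.get_calibration(n);return {k:np.array(v,float) for k,v in c.items()}
def proj(n,X):
    c=cal(n);p=np.atleast_2d(X)@c['R'].T+c['t'];s=p[:,:2]/p[:,2:]
    s=s*(1+c['k1']*(s**2).sum(1,keepdims=True));return s*[c['fx'],c['fy']]+[c['cx'],c['cy']]
def ray(n,uv):
    c=cal(n);d=(np.array(uv,float)-[c['cx'],c['cy']])/[c['fx'],c['fy']];s=d.copy()
    for _ in range(20): s=d/(1+c['k1']*(s@s))
    return -c['R'].T@c['t'],c['R'].T@np.array([s[0],s[1],1])
def atz(n,uv,z):
    o,d=ray(n,uv);return o+d*(z-o[2])/d[2]
def tri(n1,uv1,n2,uv2):
    o1,d1=ray(n1,uv1);o2,d2=ray(n2,uv2)
    s=np.linalg.lstsq(np.c_[d1,-d2],o2-o1,rcond=None)[0];a=o1+s[0]*d1;b=o2+s[1]*d2
    return (a+b)/2,np.linalg.norm(a-b)
def snap(n,f):
    im=cv2.cvtColor(arm.read_camera(n),cv2.COLOR_RGB2BGR);cv2.imwrite('pics/'+f+'_raw.png',im);return im
E
python3 - <<'E'
from h import *
for n in('side','top'):
    im=snap(n,n+'0');cv2.imwrite(f'pics/{n}0.png',cv2.resize(im,(800,600),interpolation=cv2.INTER_CUBIC))
    c=cal(n);print(n,-c['R'].T@c['t'],c['R'][2],c['fx'])
s=arm.observe();print(s['tcp_pos'],s['orientation'],s['time_s'],s['contact_force'],s['width'])
E
```

```text
pics
side [0.4299567  0.99605512 0.83067178] [ 0.08204035 -0.81314212 -0.57625452] 395.4809235803793
top [ 0.35021642 -0.02855383  1.40835832] [ 0.15245173 -0.01124602 -0.98824693] 366.2662086722807
[0.14126642 0.50498191 0.23053593] [-1.25198639e-04  1.35972952e-01  9.90712134e-01 -8.98767172e-04] 0.1 [-0.72722451 -0.60881429  0.17338127] 0.08519070618106085
```

View pics/side0.png

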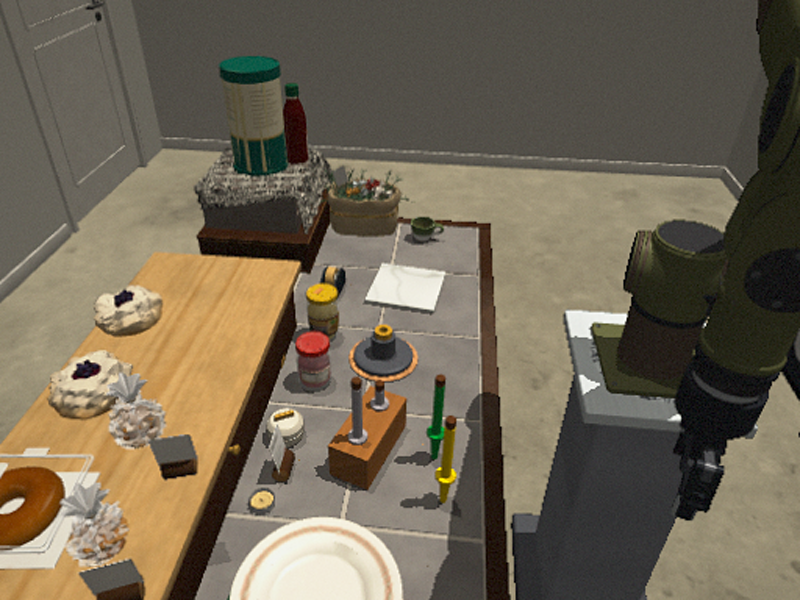

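View pics/top0.png

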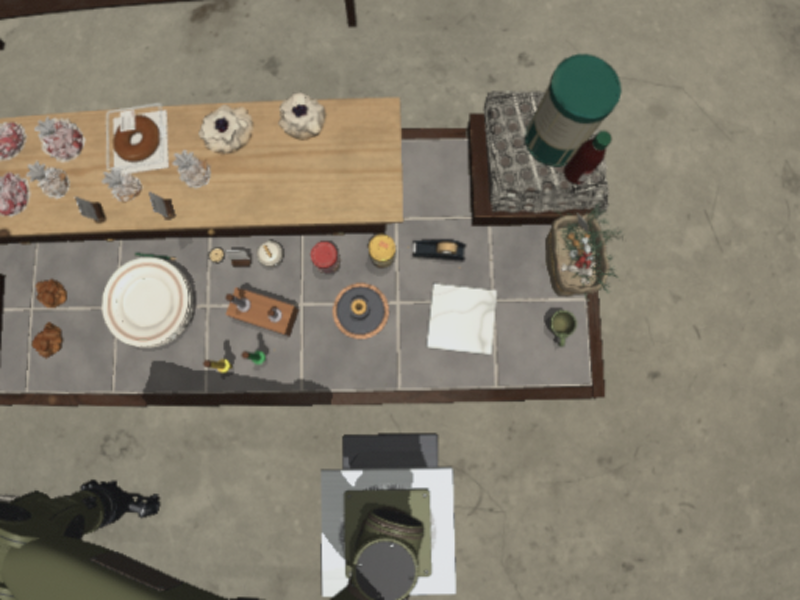

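Side view (800 px scale): the tall post's top is at (357,382) and its collar at (357,438). The short post is at (379,385), the foot's bushing at (383,330) and the board centre at about (405,287). In the top view, the foot is at (360,310), the rack at (262,311) and the board at (462,319). I'll crop in for precision.

```bash
python3 - <<'E'
from h import *
a=cv2.imread('pics/side0_raw.png')[160:325,200:300];b=cv2.imread('pics/top0_raw.png')[175:240,135:325]
# 6x side crop  ->  600x990 too tall: split
s=cv2.resize(a[:,:],None,fx=3.6,fy=3.6,interpolation=cv2.INTER_CUBIC)
t=cv2.resize(b,None,fx=4.2,fy=4.2,interpolation=cv2.INTER_CUBIC)
cv2.imwrite('pics/t1.png',t)
c=cv2.imread('pics/side0_raw.png')[200:312,200:300]
cv2.imwrite('pics/s1.png',cv2.resize(c,None,fx=5.3,fy=5.3,interpolation=cv2.INTER_CUBIC))
E
```

```text
(no output)
```

View pics/s1.png

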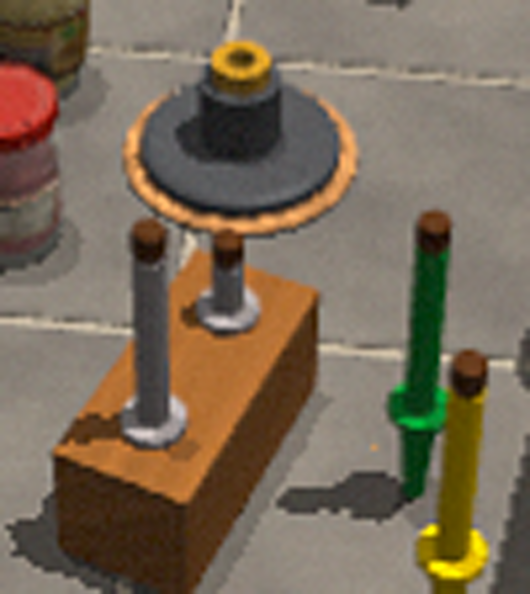

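View pics/t1.png

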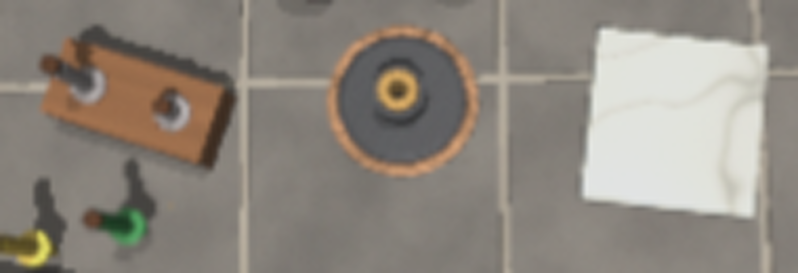

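```bash
cat >> h.py <<'E'
S=lambda x,y:((x+.5)/5.3+200-.5,(y+.5)/5.3+200-.5)
T=lambda x,y:((x+.5)/4.2+135-.5,(y+.5)/4.2+175-.5)
V=lambda x,y:((x+.5)/1.5625-.5,(y+.5)/1.5625-.5)
E
python3 - <<'E'
from h import *
np.set_printoptions(precision=4,suppress=True)
print('top tip',tri('side',S(150,229),'top',T(48,64)),atz('side',S(150,229),.196),atz('top',T(48,64),.196))
print('collar',atz('side',S(155,417),.076),atz('top',T(89,85),.076))
print('short tip',tri('side',S(229,236),'top',T(165,100)),atz('side',S(229,236),.122),atz('top',T(165,100),.122))
print('mouth',tri('side',S(242,60),'top',T(398,90)),atz('side',S(242,60),.078),atz('top',T(398,90),.078))
print('mat',atz('side',S(240,156),.004),atz('top',T(403,101),.004), 'disc',atz('top',T(402,99),.016))
B=[T(600,28),T(768,46),T(753,216),T(583,199)];w=np.array([atz('top',b,.012) for b in B]);print(w,w.mean(0))
B=[V(383,264),V(445,271),V(432,310),V(366,302)];w=np.array([atz('side',b,.012) for b in B]);print(w,w.mean(0))
B=[T(65,36),T(235,86),T(205,165),T(42,112)];w=np.array([atz('top',b,.07) for b in B]);print('rack',w,w.mean(0))
B=[S(203,252),S(318,292),S(190,500),S(55,452)];w=np.array([atz('side',b,.07) for b in B]);print('rack',w,w.mean(0))
for n,p in(('timer',V(270,252)),('red',V(324,256)),('yel',V(381,249)),('cup',V(560,320))):print(n,atz('top',p,.08))
print('green',atz('top',T(92,219),.19),'yellow',atz('side',S(470,365),.19),atz('side',S(434,225),.19))
s=arm.observe();print(s['qpos'])
E
```

```text
top tip (array([0.5451, 0.3301, 0.1942]), np.float64(0.0025140130056961517)) [0.5435 0.3321 0.196 ] [0.5461 0.3296 0.196 ]
collar [0.5435 0.3318 0.076 ] [0.546  0.3279 0.076 ]
short tip (array([0.522 , 0.2508, 0.1185]), np.float64(0.007145070252988998)) [0.518 0.255 0.122] [0.5251 0.2501 0.122 ]
mouth (array([0.5356, 0.0556, 0.0709]), np.float64(0.002472191592953767)) [0.5334 0.0646 0.078 ] [0.5359 0.0552 0.078 ]
mat [0.5343 0.0632 0.004 ] [0.5359 0.0553 0.004 ] disc [0.5361 0.0555 0.016 ]
[[ 0.599  -0.1276  0.012 ]
 [ 0.5791 -0.2826  0.012 ]
 [ 0.4227 -0.2617  0.012 ]
 [ 0.4418 -0.1074  0.012 ]] [ 0.5106 -0.1948  0.012 ]
[[ 0.5732 -0.2725  0.012 ]
 [ 0.4211 -0.26    0.012 ]
 [ 0.4442 -0.0994  0.012 ]
 [ 0.5928 -0.1112  0.012 ]] [ 0.5078 -0.1858  0.012 ]
rack [[0.5913 0.3521 0.07  ]
 [0.5434 0.1994 0.07  ]
 [0.4741 0.2255 0.07  ]
 [0.5236 0.3712 0.07  ]] [0.5331 0.287  0.07  ]
rack [[0.5363 0.214  0.07  ]
 [0.4749 0.2356 0.07  ]
 [0.5214 0.3731 0.07  ]
 [0.5873 0.3528 0.07  ]] [0.53   0.2939 0.07  ]
timer [0.6715 0.2661 0.08  ]
red [0.6588 0.1365 0.08  ]
yel [0.673  0.0006 0.08  ]
cup [ 0.4938 -0.4188  0.08  ]
green [0.4215 0.2931 0.19  ] yellow [0.4024 0.3896 0.19  ] [0.4204 0.3083 0.19  ]
[ 1.298   0.2606 -0.1393  1.1727  0.      1.5708]
```

```bash
cat > go.py <<'E'
import sys;from h import *
from scipy.spatial.transform import Rotation as Ro
np.set_printoptions(precision=4,suppress=True)
def rel(p,yaw):
    s=arm.observe();R=Ro.from_quat(np.array(s['orientation'])[[1,2,3,0]])
    y=np.radians(yaw);Y=np.array([np.cos(y),np.sin(y),0]);Z=np.array([0,0,-1.]);X=np.cross(Y,Z)
    Rt=Ro.from_matrix(np.c_[X,Y,Z])
    print('t',s['time_s'],'pos',np.array(s['tcp_pos']),'shift mm',R.inv().apply(np.array(p)-s['tcp_pos'])*1e3,'turn',(R.inv()*Rt).as_rotvec(degrees=True),'w',s['width'],'F',np.array(s['contact_force']))
if __name__=='__main__': rel([float(v) for v in sys.argv[1:4]],float(sys.argv[4]))
E
python3 go.py .545 .329 .25 -18.5
python3 -m creep '[[[-0.04,0,-0.02,0,0,7,0],[-0.08,-0.01,-0.02,0,0,14,0],[-0.12,-0.02,-0.02,0,0,21,0],[-0.16,-0.025,-0.02,0,0,28,0],[-0.2,-0.03,-0.02,0,0,35,0],[-0.24,-0.035,-0.02,0,0,42,0],[-0.28,-0.04,-0.02,0,0,49,0],[-0.32,-0.045,-0.02,0,0,56,0]]]' 80
python3 go.py .545 .329 .25 -18.5
```

```text
t 0.1 pos [0.1413 0.505  0.2305] shift mm [-436.2176  -60.7358  -19.3555] turn [-0.0803  0.0841 92.8702] w 0.08519070618106085 F [-0.7272 -0.6088  0.1734]
time_s: 0.77
tcp_pos: [0.4389, 0.3747, 0.2509]
orientation: [-0.0, 0.588, 0.809, -0.0]
contact_force: [0.8, 0.6, -0.7]
width: 0.0855
finger_force: 0.0
t 0.7667 pos [0.4389 0.3747 0.2509] shift mm [-76.2338  86.7702   0.8517] turn [-0.0416  0.024  36.5141] w 0.08547867639318346 F [ 0.7678  0.5552 -0.6963]
```

```bash

python3 -m creep '[[[-0.02,0.02,0,0,0,7,0],[-0.04,0.04,0,0,0,14,0],[-0.06,0.06,0,0,0,21,0],[-0.07,0.08,0,0,0,28,0],[-0.0762,0.0868,0,0,0,35,0],[-0.0762,0.0868,0.001,0,0,36.5,0],[-0.0762,0.0868,0.001,0,0,36.5,0],[-0.0762,0.0868,0.001,0,0,36.5,0]]]' 80
python3 go.py .545 .329 .2 -18.5
python3 - <<'E'
from h import *
a=snap('side','s2')[120:312,170:300];b=snap('top','t2')[165:230,115:215]
cv2.imwrite('pics/v2.png',np.hstack([cv2.resize(a,(390,576),interpolation=2),cv2.copyMakeBorder(cv2.resize(b,(400,260),interpolation=2),0,316,0,0,0)]))
E
```

```text
time_s: 1.43
tcp_pos: [0.5436, 0.3308, 0.2496]
orientation: [-0.0, 0.809, 0.587, -0.001]
contact_force: [-0.3, 0.5, 0.5]
width: 0.0855
finger_force: 0.0
t 1.4333 pos [0.5436 0.3308 0.2496] shift mm [-1.1715  1.9494 49.5749] turn [-0.0641  0.0673  0.4123] w 0.08548479058751757 F [-0.2991  0.4716  0.5423]
```

View pics/v2.png

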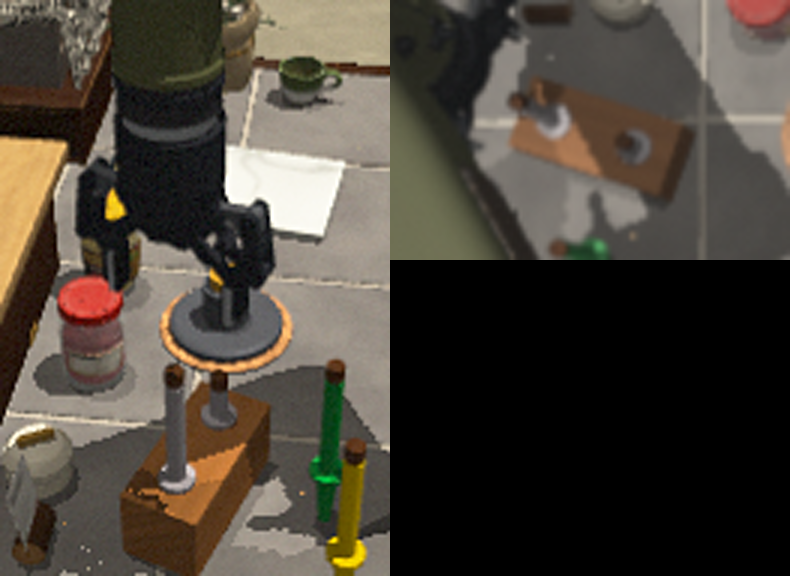

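Both fingertips straddle the post in the side crop: they are at (113,285) and (233,325), so the middle is (173,305), right above the post top at (174,372). I'll check this against the projection and then descend.

```bash
python3 - <<'E'
from h import *
r=lambda X:(proj('side',X)-[170,120]+.5)*3-.5
y=np.array([.948,-.317,0]);p=np.array([.5436,.3308,.2626])
print(r(p),r(p+.043*y),r(p-.043*y),r([.545,.329,.196]),r([.545,.329,.076]))
E
python3 -m creep '[[[-0.001,0.002,0.025,0,0,0.4,0],[-0.001,0.002,0.05,0,0,0.4,0],[-0.001,0.002,0.075,0,0,0.4,0],[-0.001,0.002,0.095,0,0,0.4,0],[-0.001,0.002,0.11,0,0,0.4,0],[-0.001,0.002,0.113,0,0,0.4,0],[-0.001,0.002,0.113,0,0,0.4,0],[-0.001,0.002,0.113,0,0,0.4,0]]]' 80
python3 go.py .545 .329 .136 -18.5
```

```text
[[173.08814689 301.91531399]] [[122.14910642 286.05516077]] [[225.71422374 318.31678283]] [[173.37718796 366.45850608]] [[176.23033297 473.03731968]]
time_s: 2.2
tcp_pos: [0.5456, 0.3299, 0.1382]
orientation: [0.0, 0.812, 0.584, 0.001]
contact_force: [-0.3, 0.6, 0.3]
width: 0.0854
finger_force: 0.0
t 2.2 pos [0.5456 0.3299 0.1382] shift mm [-1.094  -0.2769  2.2303] turn [ 0.0398 -0.0458  0.0108] w 0.08537435674808778 F [-0.3141  0.5784  0.2792]
```

```bash

python3 -m creep '[[[-0.001,0,0.002,0,0,0,120],[-0.001,0,0.002,0,0,0,160],[-0.001,0,0.002,0,0,0,200],[-0.001,0,0.002,0,0,0,255],[-0.001,0,0.002,0,0,0,255],[-0.001,0,0.002,0,0,0,255],[-0.001,0,0.002,0,0,0,255],[-0.001,0,0.002,0,0,0,255]]]' 80
python3 -m creep '[[[0,0,0,0,0,0,255],[0,0,0,0,0,0,255],[0,0,0,0,0,0,255],[0,0,0,0,0,0,255],[0,0,0,0,0,0,255],[0,0,0,0,0,0,255]]]' 80
python3 go.py .545 .329 .216 -18.5
```

```text
time_s: 2.87
tcp_pos: [0.5451, 0.3287, 0.1358]
orientation: [-0.0, 0.812, 0.584, 0.0]
contact_force: [-1.5, -0.3, 3.4]
width: 0.0144
finger_force: 77.8
time_s: 3.37
tcp_pos: [0.5451, 0.3287, 0.1358]
orientation: [-0.0, 0.812, 0.584, 0.0]
contact_force: [-2.8, 0.2, 5.1]
width: 0.0144
finger_force: 77.9
t 3.3667 pos [0.5451 0.3287 0.1358] shift mm [  0.2545  -0.2078 -80.2385] turn [ 0.0015 -0.032  -0.024 ] w 0.01440814214889007 F [-2.7724  0.2356  5.1281]
```

```bash

python3 -m creep '[[[0,0,-0.01,0,0,0,255],[0,0,-0.03,0,0,0,255],[0,0,-0.05,0,0,0,255],[0,0,-0.075,0,0,0,255],[0,0,-0.1,0,0,0,255],[0,0,-0.125,0,0,0,255],[0,0,-0.14,0,0,0,255],[0,0,-0.14,0,0,0,255]]]' 80
python3 go.py .5355 .0565 .276 -18.5
```

```text
time_s: 4.03
tcp_pos: [0.547, 0.3293, 0.2793]
orientation: [0.001, 0.812, 0.584, 0.003]
contact_force: [0.2, 0.3, -1.3]
width: 0.0137
finger_force: 78.0
t 4.0333 pos [0.547  0.3293 0.2793] shift mm [-262.337    75.8471    2.3974] turn [ 0.2781 -0.2815 -0.0388] w 0.013680609470238459 F [ 0.1627  0.2691 -1.3112]
```

```bash

python3 -m creep '[[[-0.02,0.006,0,0,0,0,255],[-0.055,0.016,0,0,0,0,255],[-0.095,0.0275,0,0,0,0,255],[-0.135,0.039,0,0,0,0,255],[-0.175,0.0505,0,0,0,0,255],[-0.215,0.062,0,0,0,0,255],[-0.245,0.071,0,0,0,0,255],[-0.2623,0.0758,0.002,0,0,0,255]]]' 80
python3 -m creep '[[[0,0,0.03,0,0,0,255],[0,0,0.05,0,0,0,255],[0,0,0.05,0,0,0,255],[0,0,0.05,0,0,0,255],[0,0,0.05,0,0,0,255]]]' 80
python3 go.py .5355 .0565 .226 -18.5
python3 - <<'E'
from h import *
a=snap('side','s3')[180:255,210:285];b=snap('top','t3')[165:230,190:275]
cv2.imwrite('pics/v3.png',np.hstack([cv2.resize(a,(450,450),interpolation=2),cv2.copyMakeBorder(cv2.resize(b,(340,260),interpolation=2),0,190,0,0,0)]))
E
```

```text
time_s: 4.7
tcp_pos: [0.5325, 0.052, 0.2721]
orientation: [0.0, 0.813, 0.583, -0.001]
contact_force: [0.0, -0.2, -2.2]
width: 0.0141
finger_force: 78.0
time_s: 5.12
tcp_pos: [0.5338, 0.0559, 0.2235]
orientation: [0.0, 0.812, 0.584, -0.0]
contact_force: [-0.0, 0.0, -0.9]
width: 0.0145
finger_force: 78.1
t 5.1167 pos [0.5338 0.0559 0.2235] shift mm [ 1.1305  1.4236 -2.4675] turn [-0.0029  0.013  -0.0132] w 0.014451854723251133 F [-0.0372  0.0439 -0.8813]
```

View pics/v3.png

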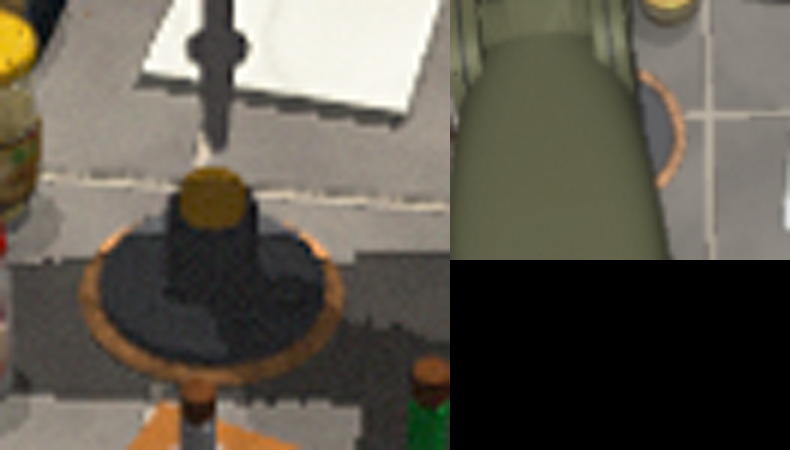

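Crop: the shank tip is at (217,148) and the bushing top at about (213,187). The tip therefore sits about 3 px right of the bushing, or about 1.5 mm. The top view is blocked by the arm. I'll refine the position by segmentation.

```bash
cat > fit.py <<'E'
from h import *
from scipy.optimize import least_squares
np.set_printoptions(precision=4,suppress=True)
th=np.linspace(0,2*np.pi,90)
circ=lambda x,y,z,r:np.c_[x+r*np.cos(th),y+r*np.sin(th),0*th+z]
def cen(P):
    m=cv2.moments(P.astype(np.float32));return np.array([m['m10'],m['m01']])/m['m00']
def hullc(n,im,box,lo,hi):
    x0,y0,x1,y1=box;h=cv2.cvtColor(cv2.resize(im[y0:y1,x0:x1],None,fx=4,fy=4,interpolation=2),cv2.COLOR_BGR2HSV)
    m=cv2.inRange(h,lo,hi);k,l,st,_=cv2.connectedComponentsWithStats(m);i=1+st[1:,4].argmax()
    P=cv2.convexHull(np.argwhere(l==i)[:,::-1].astype(np.float32))[:,0]
    P=(P+.5)/4-.5+[x0,y0];return P
def solve(n,P,shape):
    c=cen(P);f=lambda q:cen(cv2.convexHull(proj(n,shape(q)).astype(np.float32))[:,0])-c
    q=least_squares(f,[.535,.057],diff_step=1e-3).x;A=cv2.contourArea(P.astype(np.float32))
    return q,A/cv2.contourArea(cv2.convexHull(proj(n,shape(q)).astype(np.float32))[:,0])
E
python3 - <<'E'
from fit import *
t=cv2.imread('pics/top0_raw.png');s=cv2.imread('pics/side0_raw.png')
for n,im,box in(('side',s,(215,205,272,246)),('top',t,(208,178,254,222))):
    P=hullc(n,im,box,(3,70,120),(18,255,255))
    print(n,'mat',solve(n,P,lambda q:np.r_[circ(*q,.004,.07),circ(*q,0,.07)]))
    P=hullc(n,im,box,(19,110,90),(32,255,255));print(n,'bush',cen(P),np.ptp(P,0))
    for z in (.072,.078,.084): print(z,solve(n,P,lambda q:np.r_[circ(*q,z,.017),circ(*q,.06,.017)]))
print('post pred crop px',(proj('side',[[.5338,.0559,.0977],[.5338,.0559,.1577],[.5338,.0559,.1637]])-[210,180]+.5)*6-.5)
g=cv2.cvtColor(cv2.imread('pics/s3_raw.png'),cv2.COLOR_BGR2GRAY)
for v in range(190,210,2):print(v,g[v,238:256])
E
```

```text
side mat (array([0.5344, 0.0614]), 0.9005617346667019)
side bush [245.2722 211.5047] [11.25  8.75]
0.072 (array([0.5347, 0.0524]), 0.8064516245586205)
0.078 (array([0.5342, 0.0561]), 0.6785424667897022)
0.084 (array([0.5338, 0.0599]), 0.5843782305106313)
top mat (array([0.5369, 0.0561]), 0.9984063109158091)
top bush [230.7755 195.754 ] [1.   1.25]
0.072 (array([0.5385, 0.0507]), 0.013818062872965376)
0.078 (array([0.538 , 0.0505]), 0.013327513885752004)
0.084 (array([0.5375, 0.0503]), 0.012866542524590727)
post pred crop px [[215.4058 146.6466]
 [216.1496  49.595 ]
 [216.2263  39.5716]]
190 [243 244 246 207 148  76  65  71  66  67  57  97 165 245 246 241 238 234]
192 [196 218 222 230 251 128  61  63  66  64  49 249 249 244 243 241 241 239]
194 [ 77  76  74  79  84  71  65  65  67  65  68 155 182 194 217 226 236 240]
196 [152 153 157 157 163  99  67  62  63  66  66  96  93  78  74  73  74  76]
198 [147 148 147 147 147 124  74  61  71  61 111 143 145 144 141 143 144 145]
200 [146 144 143 141 146 114  71  66  66  61 117 142 141 140 138 139 138 139]
202 [144 141 145 144 142 164  90  60  65  60 139 143 142 143 139 140 140 137]
204 [139 134 139 143 116 196 166  86  68  94 141 145 146 144 140 141 141 140]
206 [141 141 137 138 161 204 191 158 151 147 145 143 143 141 138 140 141 138]
208 [141 141 140 134 105  90  86  85  88  95 121 136 142 142 138 139 138 139]
```

```bash
python3 - <<'E'
from fit import *
s=cv2.imread('pics/side0_raw.png')
for y in(.055,.058,.061,.064):
    q=(.5355,y)
    e=lambda P:np.r_[P.min(0),P.max(0)]
    print(y,'mat',e(proj('side',np.r_[circ(*q,.004,.07),circ(*q,0,.07)])),'disc',e(proj('side',np.r_[circ(*q,.004,.06),circ(*q,.016,.06)])),'hubtop',e(proj('side',circ(*q,.06,.024))))
h=cv2.cvtColor(s,cv2.COLOR_BGR2HSV)
for u in (238,242,246,250):
    print(u,[f"{r}:{tuple(int(k) for k in s[r,u])}" for r in list(range(206,222))+list(range(236,248))])
E
```

```text
0.055 mat [222.6134 213.2728 266.9483 243.614 ] disc [225.7034 212.3501 263.9085 240.3541] hubtop [237.0977 208.6422 252.6882 218.5082]
0.058 mat [222.4593 213.8436 266.8813 244.3016] disc [225.5546 212.9259 263.8354 241.0315] hubtop [236.9689 209.2361 252.5909 219.142 ]
0.061 mat [222.3045 214.4167 266.8142 244.992 ] disc [225.4051 213.5039 263.762  241.7118] hubtop [236.8397 209.8324 252.4933 219.7783]
0.064 mat [222.149  214.9918 266.7467 245.6853] disc [225.2551 214.0841 263.6883 242.3948] hubtop [236.7099 210.4311 252.3953 220.4173]
238 ['206:(123, 131, 140)', '207:(126, 135, 140)', '208:(124, 131, 142)', '209:(111, 118, 125)', '210:(105, 117, 125)', '211:(152, 169, 180)', '212:(107, 107, 111)', '213:(98, 100, 97)', '214:(93, 91, 91)', '215:(67, 65, 65)', '216:(85, 81, 82)', '217:(56, 54, 56)', '218:(31, 32, 30)', '219:(35, 29, 31)', '220:(36, 30, 35)', '221:(40, 36, 36)', '236:(94, 91, 90)', '237:(80, 78, 78)', '238:(53, 46, 51)', '239:(23, 16, 17)', '240:(43, 69, 104)', '241:(84, 142, 205)', '242:(80, 137, 199)', '243:(72, 88, 108)', '244:(129, 143, 145)', '245:(128, 137, 145)
[... 1135 characters left out ...]
 219)', '244:(61, 70, 79)', '245:(123, 131, 140)', '246:(125, 133, 139)', '247:(119, 128, 138)']
250 ['206:(126, 135, 142)', '207:(122, 129, 139)', '208:(122, 129, 140)', '209:(111, 141, 167)', '210:(76, 161, 212)', '211:(44, 171, 233)', '212:(33, 139, 189)', '213:(32, 76, 101)', '214:(23, 63, 85)', '215:(44, 74, 94)', '216:(71, 77, 83)', '217:(88, 85, 86)', '218:(67, 64, 61)', '219:(36, 37, 33)', '220:(43, 38, 41)', '221:(39, 37, 39)', '236:(99, 99, 97)', '237:(106, 105, 105)', '238:(82, 79, 77)', '239:(35, 26, 28)', '240:(63, 96, 140)', '241:(105, 174, 246)', '242:(98, 167, 236)', '243:(62, 106, 161)', '244:(68, 69, 76)', '245:(124, 132, 138)', '246:(121, 132, 142)', '247:(119, 128, 137)']
```

```bash

python3 -m creep '[[[0.0005,0.001,0.002,0,0,0,255],[0.001,0.002,0.006,0,0,0,255],[0.001,0.002,0.009,0,0,0,255],[0.001,0.002,0.009,0,0,0,255],[0.001,0.002,0.009,0,0,0,255],[0.001,0.002,0.009,0,0,0,255]]]' 80
python3 go.py .5358 .0562 .208 -18.5
```

```text
time_s: 5.72
tcp_pos: [0.5358, 0.0561, 0.2143]
orientation: [-0.0, 0.812, 0.584, -0.0]
contact_force: [0.7, -0.5, -1.4]
width: 0.0139
finger_force: 78.1
t 5.7167 pos [0.5358 0.0561 0.2143] shift mm [ 0.126  -0.0213  6.2565] turn [-0.0121  0.0061 -0.0297] w 0.013872047491390411 F [ 0.6501 -0.4756 -1.4277]
```

```bash

python3 -m creep '[[[0,0,0.001,0,0,0,255],[0,0,0.002,0,0,0,255],[0,0,0.003,0,0,0,255],[0,0,0.004,0,0,0,255],[0,0,0.005,0,0,0,255],[0,0,0.006,0,0,0,255],[0,0,0.007,0,0,0,255],[0,0,0.008,0,0,0,255]]]' 80
python3 - <<'E'
from h import *
a=snap('side','s4')[180:255,210:285]
cv2.imwrite('pics/v4.png',cv2.resize(a,(600,600),interpolation=2))
E
```

```text
time_s: 6.38
tcp_pos: [0.5359, 0.0561, 0.2062]
orientation: [-0.0, 0.812, 0.584, -0.0]
contact_force: [0.6, 1.5, -2.3]
width: 0.0142
finger_force: 78.1
```

View pics/v4.png

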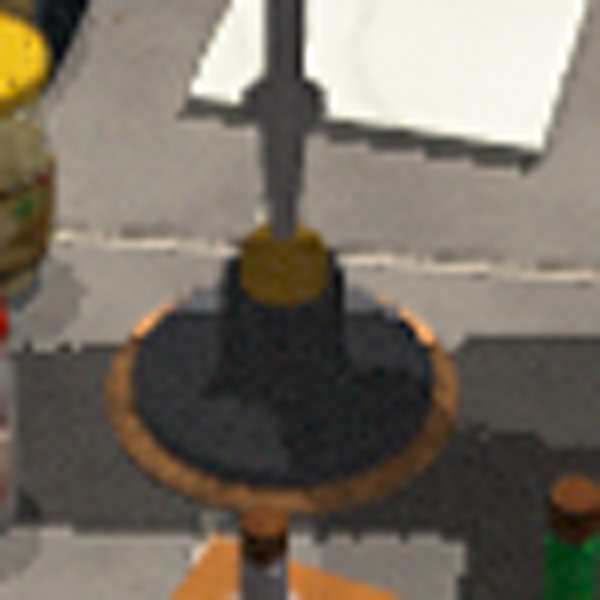

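The post axis (285) lines up with the bushing centre (286), and the tip is at the mouth. Continuing down.

```bash

python3 -m creep '[[[0,0,0.001,0,0,0,255],[0,0,0.002,0,0,0,255],[0,0,0.003,0,0,0,255],[0,0,0.004,0,0,0,255],[0,0,0.005,0,0,0,255],[0,0,0.006,0,0,0,255],[0,0,0.007,0,0,0,255],[0,0,0.008,0,0,0,255]]]' 80
```

```text
time_s: 7.1
tcp_pos: [0.5359, 0.0561, 0.1982]
orientation: [0.0, 0.812, 0.584, 0.0]
contact_force: [0.4, -0.8, -1.7]
width: 0.0142
finger_force: 78.1
```

```bash

python3 -m creep '[[[0,0,0.001,0,0,0,255],[0,0,0.002,0,0,0,255],[0,0,0.003,0,0,0,255],[0,0,0.004,0,0,0,255],[0,0,0.005,0,0,0,255],[0,0,0.006,0,0,0,255],[0,0,0.006,0,0,0,255],[0,0,0.006,0,0,0,255]]]' 80; python3 go.py .5358 .0562 .165 -18.5
```

```text
time_s: 7.77
tcp_pos: [0.5358, 0.0561, 0.1922]
orientation: [-0.0, 0.812, 0.584, -0.0]
contact_force: [-0.1, -0.6, -1.4]
width: 0.0142
finger_force: 78.1
t 7.7667 pos [0.5358 0.0561 0.1922] shift mm [ 0.113  -0.069  27.2446] turn [-0.0059  0.0019 -0.0278] w 0.014157675473333919 F [-0.0616 -0.5778 -1.4468]
```

```bash

python3 -m creep '[[[0,0,0.002,0,0,0,255],[0,0,0.004,0,0,0,255],[0,0,0.006,0,0,0,255],[0,0,0.008,0,0,0,255],[0,0,0.01,0,0,0,255],[0,0,0.012,0,0,0,255],[0,0,0.014,0,0,0,255],[0,0,0.014,0,0,0,255]]]' 80
```

```text
time_s: 8.43
tcp_pos: [0.5356, 0.056, 0.1778]
orientation: [-0.0, 0.812, 0.584, -0.0]
contact_force: [0.3, 0.1, -0.5]
width: 0.0141
finger_force: 78.1
```

```bash

python3 -m creep '[[[0,0,0.002,0,0,0,255],[0,0,0.004,0,0,0,255],[0,0,0.006,0,0,0,255],[0,0,0.008,0,0,0,255],[0,0,0.01,0,0,0,255],[0,0,0.012,0,0,0,255],[0,0,0.014,0,0,0,255],[0,0,0.014,0,0,0,255]]]' 80;python3 go.py .5358 .0562 .158 -18.5
```

```text
time_s: 9.1
tcp_pos: [0.5355, 0.056, 0.1638]
orientation: [-0.0, 0.812, 0.584, -0.0]
contact_force: [1.4, 0.0, -1.1]
width: 0.0142
finger_force: 78.1
t 9.1 pos [0.5355 0.056  0.1638] shift mm [0.2491 0.1957 5.7869] turn [-0.0443  0.0203 -0.0302] w 0.014232340334315835 F [ 1.3653  0.0122 -1.1389]
```

```bash

python3 -m creep '[[[0,0,0.001,0,0,0,255],[0,0,0.002,0,0,0,255],[0,0,0.003,0,0,0,255],[0,0,0.004,0,0,0,255],[0,0,0.005,0,0,0,255],[0,0,0.005,0,0,0,255]]]' 80
```

```text
time_s: 9.6
tcp_pos: [0.5357, 0.0561, 0.159]
orientation: [-0.0, 0.812, 0.584, -0.0]
contact_force: [-0.3, -0.4, -1.1]
width: 0.014
finger_force: 78.1
```

```bash

python3 -m creep '[[[0,0,0.0005,0,0,0,255],[0,0,0.001,0,0,0,255],[0,0,0.0015,0,0,0,255],[0,0,0.002,0,0,0,255],[0,0,0.0025,0,0,0,255],[0,0,0.003,0,0,0,255],[0,0,0.003,0,0,0,255]]]' 80
```

```text
time_s: 10.18
tcp_pos: [0.5358, 0.056, 0.1562]
orientation: [0.0, 0.812, 0.584, -0.0]
contact_force: [0.5, -0.4, -1.5]
width: 0.0144
finger_force: 78.1
```

```bash

python3 -m creep '[[[0,0,0.0005,0,0,0,255],[0,0,0.001,0,0,0,255],[0,0,0.0015,0,0,0,255],[0,0,0.002,0,0,0,255],[0,0,0.0025,0,0,0,255],[0,0,0.003,0,0,0,255],[0,0,0.003,0,0,0,255]]]' 80
```

```text
time_s: 10.77
tcp_pos: [0.5359, 0.056, 0.1532]
orientation: [0.0, 0.812, 0.584, -0.0]
contact_force: [-0.1, -0.9, -1.3]
width: 0.0146
finger_force: 78.1
```

```bash

python3 -m creep '[[[0,0,0.0005,0,0,0,255],[0,0,0.001,0,0,0,255],[0,0,0.0015,0,0,0,255],[0,0,0.002,0,0,0,255],[0,0,0.0025,0,0,0,255],[0,0,0.003,0,0,0,255],[0,0,0.003,0,0,0,255]]]' 80
```

```text
time_s: 11.35
tcp_pos: [0.5358, 0.0559, 0.1502]
orientation: [0.0, 0.812, 0.584, -0.0]
contact_force: [0.2, -1.4, -0.7]
width: 0.0144
finger_force: 78.1
```

```bash

python3 -m creep '[[[0,0,0.0005,0,0,0,255],[0,0,0.001,0,0,0,255],[0,0,0.0015,0,0,0,255],[0,0,0.002,0,0,0,255],[0,0,0.002,0,0,0,255]]]' 80
```

```text
time_s: 11.77
tcp_pos: [0.5358, 0.0559, 0.1482]
orientation: [0.0, 0.812, 0.584, -0.0]
contact_force: [-0.5, -1.9, -0.6]
width: 0.0146
finger_force: 78.1
```

```bash

python3 -m creep '[[[0,0,0.0005,0,0,0,255],[0,0,0.001,0,0,0,255],[0,0,0.0015,0,0,0,255],[0,0,0.002,0,0,0,255],[0,0,0.002,0,0,0,255]]]' 80
```

```text
time_s: 12.18
tcp_pos: [0.5359, 0.0559, 0.1465]
orientation: [0.0, 0.812, 0.584, -0.0]
contact_force: [-0.3, -1.8, 1.1]
width: 0.0137
finger_force: 78.2
```

```bash

python3 -m creep '[[[0,0,0.0005,0,0,0,255],[0,0,0.001,0,0,0,255],[0,0,0.0015,0,0,0,255],[0,0,0.0015,0,0,0,255],[0,0,0.0015,0,0,0,255]]]' 80
```

```text
time_s: 12.6
tcp_pos: [0.536, 0.0559, 0.1456]
orientation: [0.0, 0.812, 0.584, 0.0]
contact_force: [-3.1, -2.9, 7.7]
width: 0.0144
finger_force: 79.3
```

```bash

python3 -m creep '[[[-0.0003,-0.0002,0.0005,0,0,0,255],[-0.0005,-0.0003,0.001,0,0,0,255],[-0.0005,-0.0003,0.0013,0,0,0,255],[-0.0005,-0.0003,0.0013,0,0,0,255],[-0.0005,-0.0003,0.0013,0,0,0,255]]]' 80
```

```text
time_s: 13.02
tcp_pos: [0.5359, 0.0558, 0.1452]
orientation: [0.0, 0.812, 0.584, 0.001]
contact_force: [-3.2, -2.3, 11.3]
width: 0.0136
finger_force: 79.7
```

```bash

python3 -m creep '[[[-0.0005,-0.0004,0.0007,0,0,0,255],[-0.0005,-0.0004,0.0014,0,0,0,255],[-0.0005,-0.0004,0.002,0,0,0,255],[-0.0005,-0.0004,0.002,0,0,0,255],[-0.0005,-0.0004,0.002,0,0,0,255]]]' 80
```

```text
time_s: 13.43
tcp_pos: [0.536, 0.0557, 0.1443]
orientation: [0.001, 0.812, 0.584, 0.002]
contact_force: [-4.9, -2.4, 16.6]
width: 0.0144
finger_force: 80.5
```

```bash

python3 -m creep '[[[-0.0005,-0.0004,0.0007,0,0,0,255],[-0.0005,-0.0005,0.0014,0,0,0,255],[-0.0005,-0.0005,0.0018,0,0,0,255],[-0.0005,-0.0005,0.0018,0,0,0,255],[-0.0005,-0.0005,0.0018,0,0,0,255]]]' 80
```

```text
time_s: 13.85
tcp_pos: [0.536, 0.0556, 0.1436]
orientation: [0.001, 0.812, 0.584, 0.003]
contact_force: [-4.6, -1.8, 21.7]
width: 0.0143
finger_force: 81.0
```

```bash

python3 -m creep '[[[0.001,0.001,-0.002,0,0,0,255],[0.001,0.001,-0.004,0,0,0,255],[0.001,0.001,-0.006,0,0,0,255],[0.001,0.001,-0.008,0,0,0,255],[0.001,0.001,-0.01,0,0,0,255],[0.001,0.001,-0.012,0,0,0,255],[0.001,0.001,-0.012,0,0,0,255],[0.001,0.001,-0.012,0,0,0,255]]]' 80; python3 go.py .536 .056 .192 -18.5
```

```text
time_s: 14.52
tcp_pos: [0.5355, 0.0558, 0.1514]
orientation: [-0.0, 0.812, 0.584, -0.0]
contact_force: [-0.1, -0.7, -8.5]
width: 0.0139
finger_force: 78.0
t 14.5167 pos [0.5355 0.0558 0.1514] shift mm [  0.3685   0.3714 -40.6057] turn [-0.025  -0.0034 -0.0228] w 0.013941366247783424 F [-0.1184 -0.6786 -8.5139]
```

```bash

python3 -m creep '[[[0,0,-0.004,0,0,0,255],[0,0,-0.01,0,0,0,255],[0,0,-0.017,0,0,0,255],[0,0,-0.025,0,0,0,255],[0,0,-0.032,0,0,0,255],[0,0,-0.039,0,0,0,255],[0,0,-0.042,0,0,0,255],[0,0,-0.042,0,0,0,255]]]' 80
python3 -m creep '[[[0,0,0,0,0,0,255],[0,0,0,0,0,0,255],[0,0,0,0,0,0,255],[0,0,0,0,0,0,255]]]' 80
python3 - <<'E'
from h import *
a=snap('side','s5')[130:250,210:290]
cv2.imwrite('pics/v5.png',cv2.resize(a,(400,600),interpolation=2))
E
python3 go.py .511 -.194 .192 -18.5
```

```text
time_s: 15.18
tcp_pos: [0.5364, 0.0558, 0.1951]
orientation: [0.001, 0.812, 0.584, 0.001]
contact_force: [-0.4, -0.6, -8.2]
width: 0.014
finger_force: 78.4
time_s: 15.52
tcp_pos: [0.5351, 0.0556, 0.1932]
orientation: [-0.0, 0.812, 0.584, -0.0]
contact_force: [0.3, 0.2, -7.1]
width: 0.0137
finger_force: 78.4
t 15.5667 pos [0.5352 0.0556 0.1933] shift mm [-244.377    56.3786    1.3197] turn [-0.0471  0.0209 -0.03  ] w 0.014281024222663625 F [ 0.0992  0.5962 -8.2884]
```

View pics/v5.png

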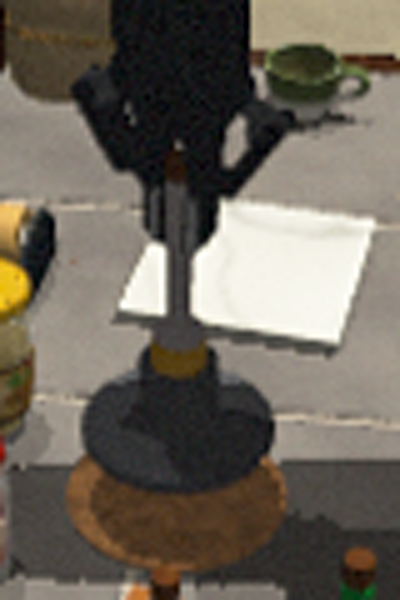

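The stand hangs upright from the post, with the foot (180,430) clear of the mat (175,510). Moving it to the board.

```bash

python3 -m creep '[[[-0.005,0.001,0,0,0,0,255],[-0.018,0.004,0,0,0,0,255],[-0.036,0.008,0,0,0,0,255],[-0.056,0.013,0,0,0,0,255],[-0.076,0.0175,0,0,0,0,255],[-0.096,0.022,0,0,0,0,255],[-0.116,0.0265,0,0,0,0,255],[-0.136,0.031,0,0,0,0,255]]]' 80
python3 -m creep '[[[-0.02,0.0045,0,0,0,0,255],[-0.04,0.009,0,0,0,0,255],[-0.06,0.0135,0,0,0,0,255],[-0.078,0.0175,0,0,0,0,255],[-0.092,0.021,0,0,0,0,255],[-0.102,0.023,0,0,0,0,255],[-0.106,0.024,0,0,0,0,255],[-0.1066,0.0243,0,0,0,0,255]]]' 80
python3 -m creep '[[[0,0,0,0,0,0,255],[0,0,0,0,0,0,255],[0,0,0,0,0,0,255],[0,0,0,0,0,0,255]]]' 80
python3 go.py .5105 -.192 .16 -18.5
python3 - <<'E'
from h import *
a=snap('side','s6')[110:230,210:310]; b=snap('top','t6')[165:240,235:335]
cv2.imwrite('pics/v6.png',np.hstack([cv2.resize(a,(400,480),interpolation=2),cv2.copyMakeBorder(cv2.resize(b,(400,300),interpolation=2),0,180,0,0,0)]))
E
```

```text
time_s: 16.23
tcp_pos: [0.521, -0.0854, 0.1937]
orientation: [0.0, 0.812, 0.584, -0.0]
contact_force: [0.7, 0.1, -8.2]
width: 0.0142
finger_force: 78.3
time_s: 16.9
tcp_pos: [0.5104, -0.1931, 0.1936]
orientation: [-0.0, 0.812, 0.583, -0.0]
contact_force: [-0.1, -0.2, -7.9]
width: 0.0139
finger_force: 78.3
time_s: 17.23
tcp_pos: [0.511, -0.1912, 0.1937]
orientation: [-0.0, 0.811, 0.585, 0.0]
contact_force: [-0.1, 0.6, -8.7]
width: 0.0143
finger_force: 78.3
t 17.2333 pos [ 0.511  -0.1912  0.1937] shift mm [-0.9321 -0.1614 33.7169] turn [-0.0083 -0.0105  0.0414] w 0.014304801278963875 F [-0.1367  0.636  -8.7161]
```

View pics/v6.png

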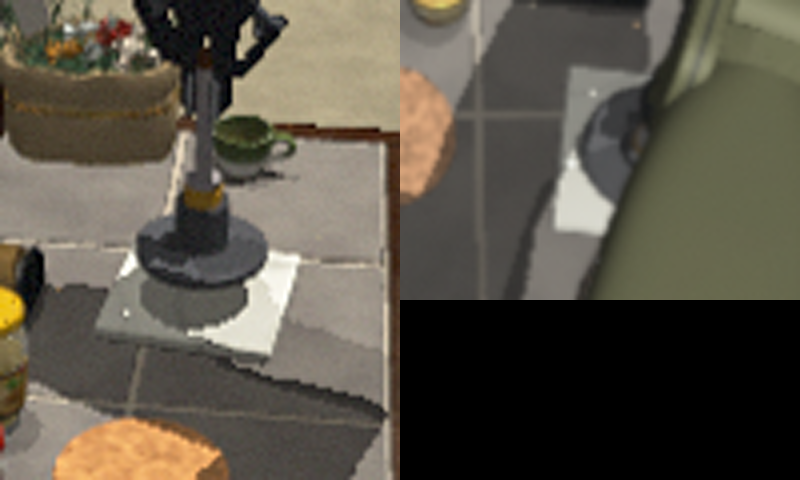

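The stand is over the middle of the board and upright, with its foot at (202,250) against the board at (200,300). Lowering it.

```bash

python3 -m creep '[[[-0.001,0,0.003,0,0,0,255],[-0.001,0,0.009,0,0,0,255],[-0.001,0,0.016,0,0,0,255],[-0.001,0,0.023,0,0,0,255],[-0.001,0,0.029,0,0,0,255],[-0.001,0,0.033,0,0,0,255],[-0.001,0,0.036,0,0,0,255],[-0.001,0,0.036,0,0,0,255]]]' 80
```

```text
time_s: 18.0
tcp_pos: [0.51, -0.1927, 0.1567]
orientation: [-0.001, 0.812, 0.584, -0.0]
contact_force: [-0.6, 0.5, -6.9]
width: 0.0138
finger_force: 78.1
```

```bash

python3 -m creep '[[[0,0,0.0005,0,0,0,255],[0,0,0.001,0,0,0,255],[0,0,0.0015,0,0,0,255],[0,0,0.002,0,0,0,255],[0,0,0.0025,0,0,0,255],[0,0,0.003,0,0,0,255],[0,0,0.0035,0,0,0,255],[0,0,0.004,0,0,0,255]]]' 80
```

```text
time_s: 18.67
tcp_pos: [0.5106, -0.1929, 0.1537]
orientation: [0.0, 0.812, 0.584, 0.0]
contact_force: [-1.1, -0.5, -8.8]
width: 0.0142
finger_force: 78.1
```

```bash

python3 -m creep '[[[0,0,0.0003,0,0,0,255],[0,0,0.0006,0,0,0,255],[0,0,0.0009,0,0,0,255],[0,0,0.0012,0,0,0,255],[0,0,0.0015,0,0,0,255],[0,0,0.0018,0,0,0,255],[0,0,0.002,0,0,0,255],[0,0,0.002,0,0,0,255]]]' 80
```

```text
time_s: 19.33
tcp_pos: [0.5105, -0.1928, 0.1519]
orientation: [0.0, 0.812, 0.584, 0.0]
contact_force: [-0.6, -0.0, -6.4]
width: 0.0141
finger_force: 78.2
```

```bash

python3 -m creep '[[[0,0,0.0003,0,0,0,255],[0,0,0.0006,0,0,0,255],[0,0,0.0009,0,0,0,255],[0,0,0.0012,0,0,0,255],[0,0,0.0015,0,0,0,255],[0,0,0.0015,0,0,0,255]]]' 80
```

```text
time_s: 19.83
tcp_pos: [0.5108, -0.193, 0.1517]
orientation: [0.001, 0.812, 0.584, 0.0]
contact_force: [-3.5, 1.7, 6.3]
width: 0.0139
finger_force: 80.0
```

```bash

python3 -m creep '[[[0,0,-0.0003,0,0,0,255],[0,0,-0.0006,0,0,0,255],[0,0,-0.0007,0,0,0,255],[0,0,-0.0007,0,0,0,255],[0,0,-0.0007,0,0,0,255]]]' 20
```

```text
time_s: 20.25
tcp_pos: [0.5108, -0.193, 0.1517]
orientation: [0.0, 0.812, 0.584, 0.0]
contact_force: [-3.7, 1.2, 6.9]
width: 0.014
finger_force: 80.0
```

```bash

python3 -m creep '[[[0,0,0,0,0,0,205],[0,0,0,0,0,0,200],[0,0,0,0,0,0,190],[0,0,0,0,0,0,170],[0,0,0,0,0,0,140],[0,0,0,0,0,0,110],[0,0,0,0,0,0,80],[0,0,0,0,0,0,60]]]' 20
python3 -m creep '[[[0,0,0,0,0,0,60],[0,0,0,0,0,0,60],[0,0,0,0,0,0,60]]]' 20
```

```text
time_s: 20.92
tcp_pos: [0.5106, -0.193, 0.1509]
orientation: [0.0, 0.812, 0.584, 0.0]
contact_force: [0.4, -0.1, -0.0]
width: 0.0651
finger_force: 0.0
time_s: 21.17
tcp_pos: [0.5105, -0.1929, 0.1509]
orientation: [-0.0, 0.812, 0.584, -0.0]
contact_force: [-0.8, 0.2, -0.4]
width: 0.0652
finger_force: 0.0
```

Released. Withdrawing straight up, then aside so that both cameras see the stand.

```bash

python3 -m creep '[[[0,0,-0.01,0,0,0,60],[0,0,-0.03,0,0,0,60],[0,0,-0.055,0,0,0,60],[0,0,-0.08,0,0,0,60],[0,0,-0.105,0,0,0,60],[0,0,-0.125,0,0,0,60],[0,0,-0.135,0,0,0,60],[0,0,-0.135,0,0,0,60]]]' 20
python3 -m creep '[[[0.03,0,0,0,0,0,60],[0.06,0,0,0,0,0,60],[0.09,0,0,0,0,0,60],[0.12,0,0,0,0,0,60],[0.15,0,0,0,0,0,60],[0.18,0,0,0,0,0,60],[0.2,0,0,0,0,0,60],[0.2,0,0,0,0,0,60]]]' 20
python3 - <<'E'
from h import *
a=snap('side','s7')[110:230,210:310]; b=snap('top','t7')[165:240,250:350]
cv2.imwrite('pics/v7.png',np.hstack([cv2.resize(a,(400,480),interpolation=2),cv2.copyMakeBorder(cv2.resize(b,(400,300),interpolation=2),0,180,0,0,0)]))
E
```

```text
time_s: 21.83
tcp_pos: [0.512, -0.1935, 0.289]
orientation: [0.002, 0.812, 0.584, 0.002]
contact_force: [-0.2, 0.4, 0.1]
width: 0.0653
finger_force: 0.0
time_s: 22.5
tcp_pos: [0.5745, 0.0004, 0.284]
orientation: [-0.001, 0.81, 0.586, -0.0]
contact_force: [0.1, -0.6, -0.0]
width: 0.065
finger_force: 0.0
```

View pics/v7.png

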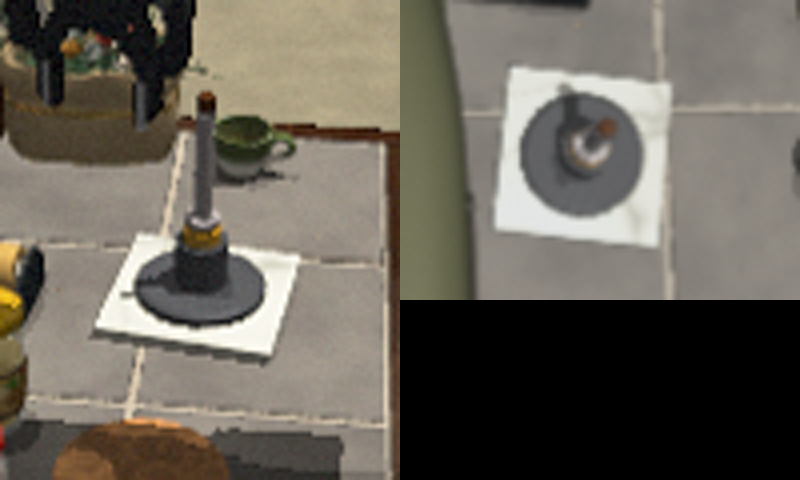

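The stand is upright on the board. In the top view the disc (582,153) is within a few mm of the board's centre (583,157), and the arm is clear.

```bash
python3 -c "
from bench import arm
print(arm.sign_off())"
```

```text
the job is handed in; nothing more can be done
None
```

I put the stand together with a push of about 23 N and lifted it by its post, with the foot about 5 cm above the counter. I set it upright within about 4 mm of the board's centre, released it and handed the job in at about 22.6 s; no verdict was shown.

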